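# Fit the control knob onto its keyed shaft

### The job

Fit the loose black control knob onto the keyed shaft of the blue control box: press it down only gently and turn it slowly until the keyway finds the key and the knob drops fully home on the panel. Then turn the seated knob counterclockwise (seen from above) until its white pointer stands at the red end mark, and let go of it. Do not force anything, and leave the other things on the bench where they are.

Things in the scene. Friction and masses are not known exactly. Their poses are not given: they have to be found in the camera images.
- knob: Loose black knob, about 60 g, upright on the bench, opening down. Origin: centre of its underside; z up; x along its white pointer, which starts within 35 degrees of straight ahead (+x of the world). Round fluted skirt 48 mm across, 21 mm tall, grey top; on it a bar grip 14 mm wide (y), 42 mm long (x), 25 mm tall; 46 mm overall.
- knob_grip (a point): Middle of the knob's bar grip, on its axis, 34 mm above its underside: hold it here across the bar's 14 mm, with the fingertips staying above the skirt (21 mm above the underside).
- pointer_tip (a point): The pointer's tip: a point at the edge of the knob's underside, 24 mm from its axis along its +x. Inside, the knob has a round bore 16 mm across and 18 mm deep, with one keyway 5.5 mm wide that runs out from the bore under the pointer (+x).
- unit: Blue control box, fixed to the bench, 114 mm (x) by 154 mm (y), flat aluminium panel 60 mm above the bench. Origin: centre of its underside; z up; -x is the side with four coloured sockets. In the middle of the panel, on a round black dial plate with white ticks, stands the shaft.
- shaft_base (a point): Where the shaft's axis meets the panel's top, 60 mm above the bench; axes as the box's. When fully home the bore's roof rests on the shaft's top, the knob's origin 1 mm above this point. The shaft is round steel, 14 mm across, 19 mm tall, its top 2.5 mm chamfered. It turns stiffly (about 0.06 N m) and stays where it is left.
- key_height (a point): On the shaft's axis, 11 mm above the panel: height of the top of the brass key, 4 mm wide, out to 16 mm from the axis on one side. Above it the shaft is plain: the knob first slips 8 mm over it and rests on the key until the keyway is within about 0.05 rad of it. The key starts anywhere within 40 degrees either side of the box's +x; its angle is not measured.
- end_mark (a point): On the panel, 24 mm from the shaft's axis, 63 degrees (1.10 rad) counterclockwise from the box's +x seen from above, at the inner end of the only red tick: the place of the pointer tip when the knob is set. The shaft's end stop lies 2 degrees beyond. Knob and box take no harm below 30 N of contact force.
- flux_bottle: White bottle with a red needle cap, 37 mm across and 96 mm tall, standing on the bench; bystander, origin at the centre of its underside.
- relay_0: Black plug-in relay, 22x28x38 mm; bystander, origin at the centre of its underside.
- relay_1: Another such relay, 22x28x38 mm; bystander, origin at the centre of its underside.
- multimeter: Yellow and black hand multimeter, 130x66x44 mm, lying on its back; bystander, origin at the centre of its underside.
- tape_yellow: Roll of yellow tape, 68 mm across and 18 mm tall, lying flat; bystander, origin at the centre of its underside.
Mind the look-alikes: they are no part of the job. Of the things shaped like the knob, the black one is meant.

How it is judged:
By the outcome, as a careful person would: the job done as asked, in the order asked, and still so for the second after the job is handed in, with the robot touching nothing.
It also fails if it takes over 67 s, if anything falls off the work surface, if the arm or the gripper's body presses on something with over 40 N, if the wrist force passes 120 N, or if a joint passes its speed limit or range.

### The arm

A 6-joint arm with a two-finger parallel gripper is mounted at the origin on a cart in front of the work surface, level with it; the furniture and walls round the work are solid. World frame = base frame: x ahead of the robot, y to its left, z up, the work surface at z = 0. Lengths are in m, angles in degrees, forces in N, time in s.
With the tool pointing down it reaches from about 0.35 to 1 m from the base axis. Payload 7.1 kg.
Tool frame: the origin (TCP) lies on the centre line of the jaws, within the pads' length; the fingertips stand 17 mm ahead of it and the grasp point (between the pads) lies 2 mm behind it; z points along the fingers, y is the line along which they close (so a half turn about z gives the same grasp; the last joint's range is limited). The gripper opens to 85 mm and grips with 20 to 120 N. Pads are 22 mm wide; open, the fingers measure 114 mm over their backs; the gripper's body (76 mm by 85 mm) begins 54 mm behind the grasp point. The pads swing forward as they close: fully open they stand 13 mm farther back than shut.
Start: joints at [64.802, 24.242, 93.386, -0, 62.372, -1.089], TCP at [0.255, 0.57, 0.248] pointing down, gripper open.
Joint ranges: [-172.04, 172.04], [-51.8, 120.97], [4.93, 147.93], [-75.15, 255.16], [6.16, 154.13], [-145.62, 145.62]. Speed limits (degrees/s): [136.94, 136.94, 172.46, 180, 180, 180].

### API

Orientations are given as [roll, pitch, yaw] about the fixed x, y, z axes, in that order (R = Rz(yaw) Ry(pitch) Rx(roll)).
In Python, from station import * gives the robot as it stands.
- The arm moves only by the tool arm_command, never from a script. Its argument "plan" is one flat list of numbers, 4 for each row, row after row: the shift along the tool's x, y, z each as a share of 30 cm, from -1 to 1, then the turn about the tool's z as a share of 180 degrees, from -1 to 1. A call has 1 to 8 rows; each row is the pose to reach, as a shift and turn from the pose commanded when the call began, along the tool's axes at that moment, turning the shorter way round; what a row does not reach only later rows make up. A row lasts 1/12 s, in which the tool goes at most 41.7 mm and 7.16 degrees, less where a joint would pass 70% of its speed; a pose out of reach is approached as far as the arm can. A call with a number of a shift or a turn outside -1 to 1 is refused whole. A call with a gripper value outside its range is refused whole. "fingers" is the closure, from -1 (fully open) to 1 (shut), set as the call begins (left out, the last holds). The fingers move at their own pace and stop on an object; "squeeze" is the grip in N (left out, the last holds). Time passes only in rows, so rows that repeat a pose let the fingers close. It gives the time, the measured TCP pose, the force, the opening and the grip force at its end, in the units of the state.
- state(): the state, without advancing time (a new reading comes with each control period).
- read_camera(name): name is "scene" or "top" or "wrist"; returns a dict with "img" (400x640x3 uint8, red, green, blue), "fx", "fy", "cx", "cy" (pixels), "world_from_camera" (4x4, takes a point from camera to world coordinates). Camera axes: x right, y up, looking along -z (the intrinsics and any distortion apply to the point x, -y, -z); pixel columns grow to the right and rows downward; lengths in m; the calibration is good to about 2 mm. A picture is of the moment at which its call begins. There is no depth.
- job_done(): hands the job in; it is judged then, once.
Trained networks look in the newest picture that a camera, given by its name, has taken for a name from the list of things; names that differ only in an ending like _2 or _b are one class to them, and where a whole thing is asked for, a point or a joint stands for the part that bears it (a point fixed in the world has none). Each returns a list of dicts, best first, with "p" (0 to 1); they miss things now and then, are a little off and sometimes report something else, mostly with a low value. They report only what shows in the picture. A call takes as long as a camera call. They do not tell look-alikes from the thing itself.
- spot_in(camera, target): "extent" ([left, top, right, bottom] in pixels, round what is visible of it).
- masks_of(camera, target): "mask" (400x640 bool, what is visible of it) and "extent" ([left, top, right, bottom] in pixels, round what is visible of it).
The state is a dict: "time": time; "q": joint angles; "joint_velocities": joint speeds; "joint_efforts": joint torques, N m; "ee_pos": TCP position; "orientation": TCP orientation; "contact_force": force on the tool from outside, world axes, zero at the start; "ft_torque": the same for the moment, N m; "gripper_width": finger opening in m; "grasp_force": force on a finger pad.
Only numpy, scipy, OpenCV 4.12 (cv2) and the standard library are available. Lean on these libraries where they do the work, as an engineer would, in place of code of your own. Each camera call takes 0.05 s, during which the arm holds its last target. There are 200 camera calls.

## Working session

There is one attempt and no reset: what is moved stays moved. The work goes in short steps, Python scripts to look and compute and a tool call to move; the robot and the scene stay as the last step left them, time stands still between calls to the robot, and variables do not carry over. Pictures are saved under pics/ and viewed, at most 10 in all, crops included, and the job is handed in when it is done.

Besides the shell and the picture viewer there is one more tool, called after "Request:" as name(argument=value, ...), one argument or row to a line, values as JSON. arm_command: Moves the arm, as the interface text tells. Its arguments: {"type":"object","properties":{"plan":{"type":"array"},"fingers":{"type":"number"},"squeeze":{"type":"number"}},"required":["plan"]}

```bash
mkdir -p pics; ls; python3 - <<'E'
from station import *
import cv2,numpy as np
s=state();print(s)
ims=[]
for c in ("scene","top"):
    r=read_camera(c);print(c,r["fx"],r["fy"],r["cx"],r["cy"],[k for k in r],np.round(r["world_from_camera"],3).tolist())
    cv2.imwrite(f"pics/{c}0.png",r["img"][:,:,::-1])
    for t in("knob","unit","shaft_base"):
        print(c,t,[(round(d["p"],2),np.round(d["extent"]).tolist()) for d in spot_in(c,t)])
E
```

```text
pics
{'time': 0.0, 'q': array([ 6.47987843e+01,  2.42864676e+01,  9.34327544e+01,  2.24764154e-05,
        6.23716213e+01, -1.08802401e+00]), 'joint_velocities': array([-0.04292212,  0.01025861,  0.0222898 , -0.05943929, -0.07220025,
       -0.00778716]), 'joint_efforts': array([-1.23545324e-03, -5.57387388e+01, -2.81749427e+01, -1.05261834e-04,
        7.29563559e-03, -1.04436421e-05]), 'ee_pos': array([0.25508228, 0.56999531, 0.24751441]), 'orientation': array([-1.79909173e+02, -1.74486782e-03,  1.55886797e+02]), 'contact_force': array([-0.25984081,  0.44688579,  0.60145295]), 'ft_torque': array([-0.00765878,  0.0050769 , -0.00937278]), 'grasp_force': 0.0, 'gripper_width': 0.08534242647075266}
scene 462.28055538613444 462.28055538613444 323.96474995681837 196.38905924328193 ['img', 'fx', 'fy', 'cx', 'cy', 'world_from_camera'] [[-0.589, 0.429, -0.685, -0.268], [-0.808, -0.321, 0.494, 0.693], [-0.008, 0.845, 0.535, 0.669], [0.0, 0.0, 0.0, 1.0]]
scene knob [(0.74, [364.0, 158.0, 380.0, 176.0]), (0.65, [373.0, 180.0, 388.0, 204.0]), (0.64, [339.0, 191.0, 359.0, 215.0])]
scene unit [(0.85, [250.0, 188.0, 321.0, 251.0])]
scene shaft_base [(0.79, [247.0, 192.0, 326.0, 249.0])]
top 363.1535200586757 363.1535200586757 318.2497670714889 202.5474859518574 ['img', 'fx', 'fy', 'cx', 'cy', 'world_from_camera'] [[0.03, 0.992, -0.123, 0.412], [-0.999, 0.026, -0.033, 0.142], [-0.029, 0.124, 0.992, 0.915], [0.0, 0.0, 0.0, 1.0]]
top knob [(0.88, [354.0, 203.0, 376.0, 227.0]), (0.66, [390.0, 208.0, 411.0, 229.0]), (0.6, [426.0, 159.0, 448.0, 183.0])]
top unit [(0.83, [256.0, 171.0, 324.0, 226.0])]
top shaft_base [(0.97, [257.0, 171.0, 329.0, 227.0])]
```

```bash
python3 - <<'E'
import cv2
a=cv2.imread("pics/top0.png")[130:270,230:470]
cv2.imwrite("pics/t0.png",cv2.resize(a,None,fx=3.3,fy=3.3,interpolation=cv2.INTER_CUBIC))
E
```

```text
(no output)
```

View pics/t0.png

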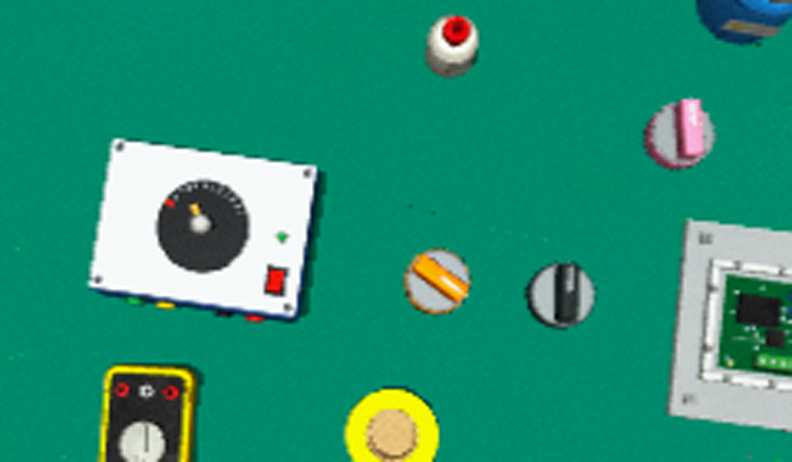

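```bash
cat > h.py <<'E'
from station import *
import cv2,numpy as np
def px2w(r,u,v,z):
    T=r["world_from_camera"]; d=T[:3,:3]@np.array([(u-r["cx"])/r["fx"],-(v-r["cy"])/r["fy"],-1])
    o=T[:3,3]; return o+d*(z-o[2])/d[2]
def w2px(r,p):
    T=r["world_from_camera"]; c=T[:3,:3].T@(np.asarray(p)-T[:3,3])
    return np.array([r["cx"]+r["fx"]*c[0]/-c[2], r["cy"]-r["fy"]*c[1]/-c[2]])
def shift(target,yaw,s=None,cmd=None):
    "row numbers to reach TCP target,yaw from the commanded pose (default: measured)"
    s=s or state(); p=s["ee_pos"]; y=s["orientation"][2]
    if cmd is not None: p,y=np.array(cmd[:3]),cmd[3]
    a=np.radians(y); d=np.asarray(target)-p
    x=np.cos(a)*d[0]+np.sin(a)*d[1]; yy=np.sin(a)*d[0]-np.cos(a)*d[1]
    t=-((yaw-y+180)%360-180)
    return np.round([x/.3,yy/.3,-d[2]/.3,t/180],4)
E
python3 - <<'E'
from h import *
r=read_camera("top")
f=lambda x,y:(230+x/3.3,130+y/3.3)
for n,x,y,z in[("knob",561,297,.021),("bar a",567,264,.046),("bar b",566,320,.046),("shaft",200,221,.079),("key",194,208,.071),("red",171,203,.06),("c1",119,146,.06),("c2",308,173,.06),("c3",97,280,.06),("c4",288,307,.06)]:
    print(n,np.round(px2w(r,*f(x,y),z),4))
for n in("knob",):
  for m in masks_of("top",n): v,u=np.nonzero(m["mask"]);print(m["p"],u.mean(),v.mean(),px2w(r,u.mean(),v.mean(),.023))
E
```

```text
knob [ 0.4857 -0.0299  0.021 ]
bar a [ 0.5077 -0.0293  0.046 ]
bar b [ 0.4671 -0.0287  0.046 ]
shaft [0.5277 0.2349 0.079 ]
key [0.5381 0.2404 0.071 ]
red [0.543  0.2586 0.06  ]
c1 [0.5841 0.2984 0.06  ]
c2 [0.5675 0.1599 0.06  ]
c3 [0.4856 0.3096 0.06  ]
c4 [0.47   0.1715 0.06  ]
0.59 399.59119496855345 218.91194968553458 [ 0.48814745 -0.02846713  0.023     ]
0.58 435.80289855072465 170.91884057971015 [ 0.60997233 -0.11746046  0.023     ]
0.53 362.3433333333333 214.85333333333332 [0.49564326 0.06253525 0.023     ]
0.35 366.0168776371308 144.0210970464135 [0.67492284 0.05597352 0.023     ]
```

```bash
python3 - <<'E'
from h import *
print(shift([.47,.235,.25],0), shift([.487,-.029,.2],0,cmd=(.47,.235,.25,0)))
E
```

```text
[-1.1101 -0.7283 -0.0057  0.8661] [0.0567 0.88   0.1667 0.    ]
```

Request:
arm_command(
  plan=[-0.95,-0.62,0,0.86,-0.95,-0.62,0,0.86,-0.95,-0.62,0,0.86,-0.95,-0.62,0,0.86,-0.95,-0.62,0,0.86,-0.95,-0.62,0,0.86,-0.95,-0.62,0,0.86,-0.95,-0.62,0,0.86],
  fingers=-1,
  squeeze=30,
)

```text
time: 1.17
ee_pos: [0.4364, 0.2884, 0.2486]
orientation: [180.0, -0.0, 98.3]
contact_force: [0.8, 1.6, 0.3]
gripper_width: 0.0853
grasp_force: 0.0
```

```bash
python3 - <<'E'
from h import *
s=state();print(s["ee_pos"],s["orientation"],shift([.47,.235,.25],0))
E
```

```text
[0.43642803 0.28840975 0.24861307] [ 1.79964884e+02 -1.48677004e-02  9.82539202e+01] [-0.1923  0.0852 -0.0046  0.5459]
```

Request:
arm_command(
  plan=[-0.19,0.085,0,0.545,-0.19,0.085,0,0.545,-0.19,0.085,0,0.545,-0.19,0.085,0,0.545,-0.19,0.085,0,0.545,-0.19,0.085,0,0.545,-0.19,0.085,0,0.545,-0.19,0.085,0,0.545],
)

```text
time: 1.83
ee_pos: [0.4695, 0.2375, 0.2484]
orientation: [180.0, -0.0, 40.9]
contact_force: [-0.1, -0.4, -0.2]
gripper_width: 0.0854
grasp_force: 0.0
```

```bash
python3 - <<'E'
from h import *
s=state();print(s["ee_pos"],s["orientation"],shift([.487,-.029,.2],0))
r=read_camera("wrist");cv2.imwrite("pics/w1.png",r["img"][:,:,::-1])
print(r["world_from_camera"].round(3).tolist(),r["fx"],w2px(r,[.5275,.235,.06]),w2px(r,[.5275,.235,.079]))
E
```

```text
[0.46945852 0.23754748 0.24842649] [ 1.79997219e+02 -1.22973104e-02  4.09349629e+01] [-0.538   0.7095  0.1614  0.2274]
[[0.655, 0.724, 0.217, 0.525], [-0.755, 0.628, 0.187, 0.285], [-0.001, -0.287, 0.958, 0.373], [0.0, 0.0, 0.0, 1.0]] 286.53884365295187 [353.71938955 148.10397544] [356.00693111 150.00771264]
```

View pics/w1.png

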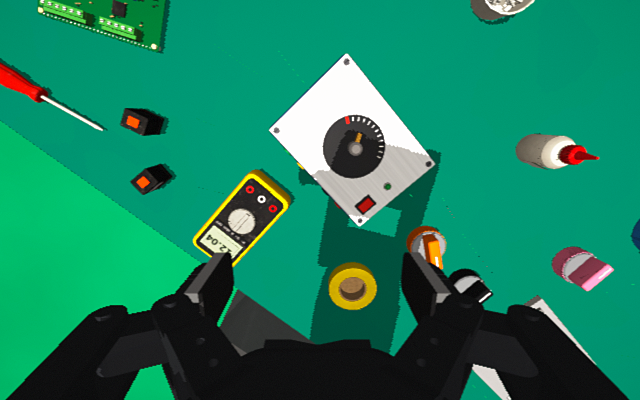

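```bash
python3 - <<'E'
from h import *
r=read_camera("wrist");im=r["img"]
def cen(m,x0,y0,x1,y1):
    q=np.zeros(m.shape,bool);q[y0:y1,x0:x1]=1;v,u=np.nonzero(m&q);return u.mean(),v.mean(),len(u)
hsv=cv2.cvtColor(im,cv2.COLOR_RGB2HSV)
H,S,V=[hsv[...,i] for i in range(3)]
red=((H<7)|(H>173))&(S>140)&(V>90); br=(H>8)&(H<30)&(S>90)&(V>80)
k=cen(br,335,115,380,165);t=cen(red,335,110,365,130);print(k,t)
gray=(S<40)&(V>110); sh=cen(gray,346,142,366,160);print(sh)
P=[px2w(r,u,v,.06)[:2] for u,v in[(347,61),(433,164),(361,221),(277,130)]]
print(np.round(P,4),np.mean(P,0))
for a,b in((0,1),(3,2),(3,0),(2,1)): d=P[b]-P[a];print(np.hypot(*d),np.degrees(np.arctan2(d[1],d[0])))
b=px2w(r,*sh[:2],.079)[:2];print("shaft",b)
for n,q,z in(("key",k,.071),("red",t,.06)):
    for c in(b,np.mean(P,0)): d=px2w(r,*q[:2],z)[:2]-c;print(n,np.hypot(*d),np.degrees(np.arctan2(d[1],d[0])))
E
```

```text
(np.float64(358.0), np.float64(137.0), 45) (np.float64(346.5), np.float64(119.5), 34)
(np.float64(355.33673469387753), np.float64(148.12244897959184), 98)
[[0.586  0.2975]
 [0.5712 0.157 ]
 [0.4714 0.1716]
 [0.4886 0.3092]] [0.52929661 0.23380916]
0.14128157785043616 -95.99768200854984
0.13870926905511638 -97.11925773542924
0.09805614142647567 -6.867959193599782
0.10084282046941206 -8.321119857122136
shaft [0.52840584 0.23640569]
key 0.011013741026017798 22.758172105141107
key 0.011526904450268742 36.503979876956755
red 0.028810098549348614 56.43078395638966
red 0.030558736297646123 60.51775354233948
```

Request:
arm_command(
  plan=[-0.5,0.67,0.13,0.227,-0.5,0.67,0.13,0.227,-0.5,0.67,0.13,0.227,-0.5,0.67,0.13,0.227,-0.5,0.67,0.13,0.227,-0.5,0.67,0.13,0.227,-0.5,0.67,0.13,0.227,-0.5,0.67,0.13,0.227],
  fingers=-0.2,
)

```text
time: 2.6
ee_pos: [0.4893, -0.0146, 0.209]
orientation: [180.0, 0.0, 0.4]
contact_force: [0.1, -0.2, -0.3]
gripper_width: 0.0513
grasp_force: 0.0
```

```bash
python3 - <<'E'
from h import *
s=state();print(s["ee_pos"],s["orientation"],s["gripper_width"])
r=read_camera("wrist");cv2.imwrite("pics/w2.png",r["img"][:,:,::-1])
print(w2px(r,[.487,-.029,.021]))
E
```

```text
[ 0.4892506  -0.0146285   0.20903482] [1.79998036e+02 3.27845681e-02 4.17849512e-01] 0.05128408976791568
[329.86134189 188.3402369 ]
```

View pics/w2.png

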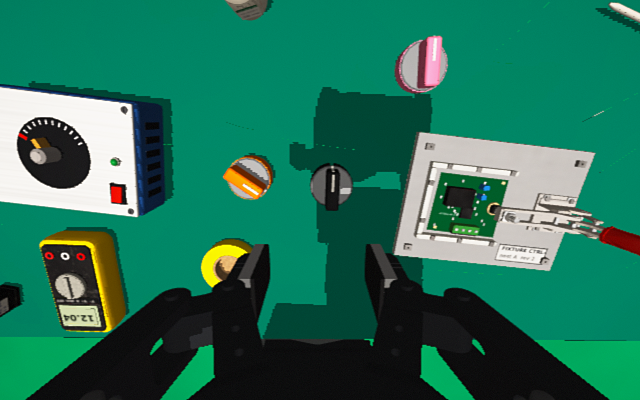

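```bash
python3 - <<'E'
from h import *
a=cv2.imread("pics/w2.png")
c=np.hstack([cv2.resize(a[155:215,300:365],None,fx=6,fy=6,interpolation=cv2.INTER_CUBIC),cv2.resize(a[115:175,10:75],None,fx=6,fy=6,interpolation=cv2.INTER_CUBIC)])
cv2.imwrite("pics/w2c.png",c);print(c.shape)
E
```

```text
(360, 780, 3)
```

View pics/w2c.png

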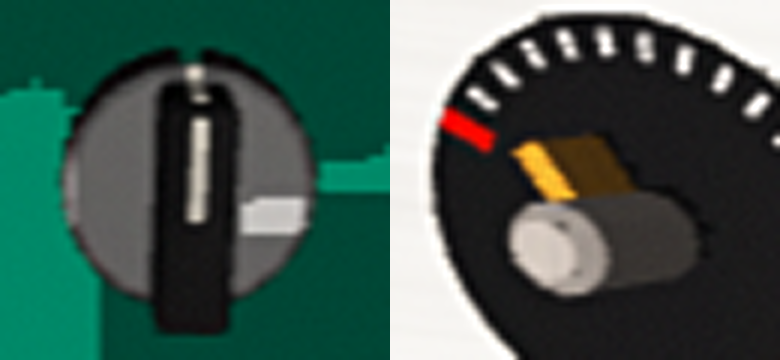

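```bash
python3 - <<'E'
from h import *
r=read_camera("wrist")
def ang(a,b): d=b-a;return round(float(np.degrees(np.arctan2(d[1],d[0]))),1),round(float(np.hypot(*d[:2])),4)
A=lambda x,y,z:px2w(r,300+x/6,155+y/6,z)
B=lambda x,y,z:px2w(r,10+(x-390)/6,115+y/6,z)
print("skirt c",A(190,184,.021),"line",A(197,222,.046),A(200,118,.046),ang(A(197,222,.046),A(200,118,.046)))
print("bar ends",A(197,92,.046),A(194,328,.046))
print("key tip",B(521,146,.071),B(566,197,.071),ang(B(566,197,.071),B(521,146,.071)))
b=np.mean([B(510,250,.0765),B(605,240,.0765)],0)
sc=B(547,250,.079);print("shaft top",sc,B(500+0,0+150,.06)[:2])
print("key from shaft",ang(sc,B(521,146,.071)),"red in",ang(sc,B(490,143,.06)))
print(shift([.488,-.029,.12],-0.5),shift([.488,-.029,.04],-.5))
E
```

```text
skirt c [ 0.49018716 -0.02948708  0.021     ] line [ 0.48930268 -0.02950322  0.046     ] [ 0.50751144 -0.02956329  0.046     ] (-0.2, 0.0182)
bar ends [ 0.51195815 -0.02894446  0.046     ] [ 0.47005884 -0.02944988  0.046     ]
key tip [0.54209818 0.24344048 0.071     ] [0.53460894 0.23873564 0.071     ] (32.1, 0.0088)
shaft top [0.52771583 0.23597707 0.079     ] [0.54057555 0.25760182]
key from shaft (27.4, 0.0162) red in (58.7, 0.0268)
[-0.0052  0.0558  0.298   0.0059] [-0.0052  0.0558  0.5647  0.0059]
```

Request:
arm_command(
  plan=[0.003,0.056,0.2,0.003,0.003,0.056,0.33,0.003,0.003,0.056,0.45,0.003,0.003,0.056,0.5,0.003,0.003,0.056,0.5,0.003,0.003,0.056,0.5,0.003,0.003,0.056,0.5,0.003,0.003,0.056,0.5,0.003],
)

```text
time: 3.37
ee_pos: [0.4921, -0.0286, 0.0614]
orientation: [180.0, -0.2, -0.0]
contact_force: [1.4, -0.2, -0.1]
gripper_width: 0.0514
grasp_force: 0.0
```

```bash
python3 - <<'E'
from h import *
r=read_camera("wrist");s=state();print(s["ee_pos"],s["orientation"],s["gripper_width"],s["contact_force"],shift([.4905,-.0293,.04],0))
c=cv2.resize(r["img"][150:400,200:460,::-1],None,fx=2.4,fy=2.4);cv2.imwrite("pics/w3.png",c)
E
```

```text
[ 0.49202628 -0.02883256  0.0614436 ] [ 1.79981027e+02 -2.33633125e-01 -2.88788849e-02] 0.051197277200422456 [-0.68641915  0.76475542 -0.21243408] [-0.0051  0.0016  0.0715 -0.0002]
```

View pics/w3.png

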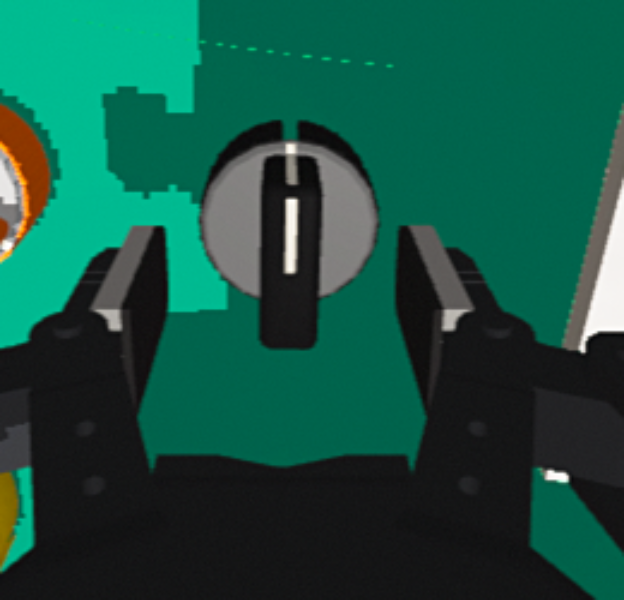

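Request:
arm_command(
  plan=[-0.005,0.002,0.04,0,-0.005,0.002,0.065,0,-0.005,0.002,0.0715,0,-0.005,0.002,0.0715,0,-0.005,0.002,0.0715,0],
  squeeze=20,
)

```text
time: 3.83
ee_pos: [0.4891, -0.0298, 0.0383]
orientation: [180.0, -0.0, -0.1]
contact_force: [-1.1, -0.7, -0.2]
gripper_width: 0.0516
grasp_force: 0.0
```

Request:
arm_command(
  plan=[0,0,0,0,0,0,0,0,0,0,0,0,0,0,0,0,0,0,0,0,0,0,0,0,0,0,0,0,0,0,0,0],
  fingers=1,
  squeeze=20,
)

```text
time: 4.5
ee_pos: [0.4894, -0.0299, 0.0384]
orientation: [180.0, -0.1, -0.1]
contact_force: [1.1, 0.1, 4.7]
gripper_width: 0.0134
grasp_force: 25.5
```

Request:
arm_command(
  plan=[0,0,-0.03,0,0,0,-0.1,0,0,0,-0.2,0,0,0,-0.3,0,0,0,-0.38,0,0,0,-0.4,0,0,0,-0.4,0],
)

```text
time: 5.08
ee_pos: [0.49, -0.0299, 0.16]
orientation: [180.0, -0.2, -0.1]
contact_force: [-0.9, -0.4, -0.8]
gripper_width: 0.0136
grasp_force: 24.2
```

Request:
arm_command(
  plan=[0.02,-0.07,0,-0.02,0.04,-0.17,0,-0.04,0.06,-0.29,0,-0.06,0.08,-0.42,0,-0.08,0.1,-0.55,0,-0.1,0.115,-0.68,0,-0.1,0.12,-0.78,0,-0.1,0.125,-0.85,0,-0.1],
)

```text
time: 5.75
ee_pos: [0.5258, 0.2277, 0.156]
orientation: [-180.0, 0.1, 18.0]
contact_force: [-0.2, -0.1, -0.2]
gripper_width: 0.0135
grasp_force: 24.2
```

Request:
arm_command(
  plan=[0,0,0,0,0,0,0,0,0,0,0,0],
)

```text
time: 6.0
ee_pos: [0.5258, 0.2244, 0.1565]
orientation: [180.0, 0.2, 17.9]
contact_force: [-0.1, -1.1, -0.6]
gripper_width: 0.0138
grasp_force: 24.1
```

```bash
python3 - <<'E'
from h import *
r=read_camera("wrist");s=state();print(s["ee_pos"],s["orientation"],s["gripper_width"],s["grasp_force"],s["contact_force"],s["ft_torque"],shift([.527,.2353,.138],18))
c=cv2.resize(r["img"][100:350,180:460,::-1],None,fx=2.4,fy=2.4);cv2.imwrite("pics/w4.png",c)
E
```

```text
[0.52600695 0.22405614 0.15678816] [1.79979373e+02 1.35407674e-01 1.78680763e+01] 0.013641306963781678 24.146342743188143 [-0.24187101  0.19945948 -1.59492144] [-0.03534472 -0.0200537  -0.00641563] [ 0.0147 -0.0347  0.0626 -0.0007]
```

View pics/w4.png

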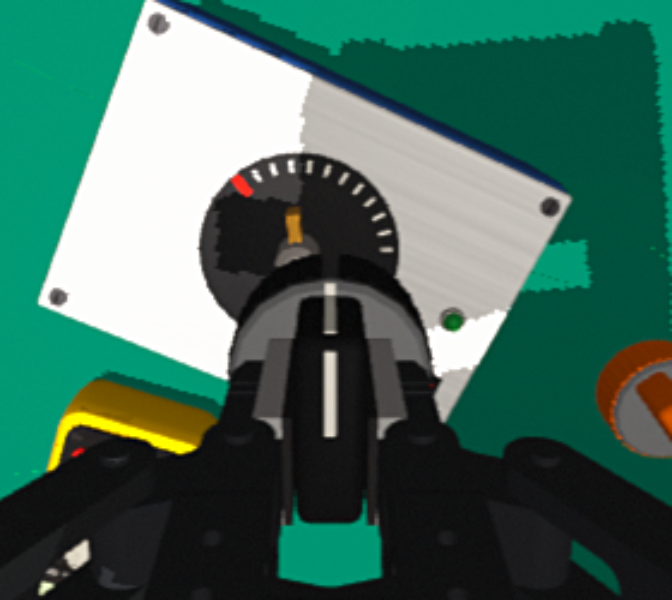

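```bash
python3 - <<'E'
from h import *
r=read_camera("wrist");s=state()
A=lambda x,y,z:px2w(r,180+x/2.4,100+y/2.4,z)
f=lambda d:(round(float(np.degrees(np.arctan2(d[1],d[0]))),1),round(float(np.hypot(*d[:2])),4))
for n,x,y in(("dialL",200,247),("dialR",398,240),("dialT",299,154),("redin",250,194),("screwTL",158,23),("screwR",550,207),("screwL",58,297)): print(n,A(x,y,.06))
m=(A(550,207,.06)+A(58,297,.06))/2;print("box centre from screws",m, f(A(158,23,.06)-A(58,297,.06)),f(A(158,23,.06)-A(550,207,.06)))
print("key",f(A(293,208,.071)-A(294,243,.071)),[f(A(293,208,.071)-np.array([x,y,0])) for x,y in((.528,.2353),(m[0],m[1]))])
zb=s["ee_pos"][2]-.0384
print("skirt L,R",A(229,370,zb+.021),A(433,370,zb+.021),"line",A(330,282,zb+.046),A(330,436,zb+.046),"tcp",s["ee_pos"])
E
```

```text
dialL [0.52005582 0.26737796 0.06      ]
dialR [0.54277297 0.20490062 0.06      ]
dialT [0.56020442 0.2449705  0.06      ]
redin [0.54268286 0.25639408 0.06      ]
screwTL [0.58537276 0.29785795 0.06      ]
screwR [0.56885849 0.16094622 0.06      ]
screwL [0.48772509 0.30921885 0.06      ]
box centre from screws [0.52829179 0.23508253 0.06      ] (-6.6, 0.0983) (83.1, 0.1379)
key (18.6, 0.0114) [(20.8, 0.0184), (21.8, 0.0182)]
skirt L,R [0.52139426 0.24616477 0.13970297] [0.53561624 0.20206323 0.13970297] line [0.55707976 0.23362235 0.16470297] [0.52709693 0.22393864 0.16470297] tcp [0.52627448 0.22388505 0.15710297]
```

```bash
python3 - <<'E'
from h import *
s=state();print(s["ee_pos"],s["orientation"],shift([.5268,.2349,.122],6))
E
```

```text
[0.52627448 0.22388505 0.15710297] [1.79984561e+02 1.00832409e-01 1.78344181e+01] [ 0.0129 -0.0344  0.117   0.0657]
```

Request:
arm_command(
  plan=[0.012,-0.032,0.03,0.03,0.012,-0.032,0.08,0.065,0.012,-0.032,0.115,0.065,0.012,-0.032,0.115,0.065,0.012,-0.032,0.115,0.065,0.012,-0.032,0.115,0.065],
)

```text
time: 6.6
ee_pos: [0.5276, 0.2349, 0.1237]
orientation: [180.0, -0.0, 6.3]
contact_force: [0.3, 0.1, -0.2]
gripper_width: 0.0141
grasp_force: 24.1
```

```bash
python3 - <<'E'
from h import *
s=state();print(s["ee_pos"],s["orientation"],s["contact_force"],shift([.5268,.2349,.113],6))
r=read_camera("scene");
c=cv2.resize(r["img"][170:260,230:340,::-1],None,fx=6,fy=6,interpolation=cv2.INTER_CUBIC);cv2.imwrite("pics/s5.png",c)
E
```

```text
[0.52755042 0.23489374 0.1236662 ] [ 1.79998772e+02 -5.63349084e-03  6.27526189e+00] [ 0.29750879  0.07745364 -0.2175448 ] [-0.0025 -0.0003  0.0356  0.0015]
```

View pics/s5.png

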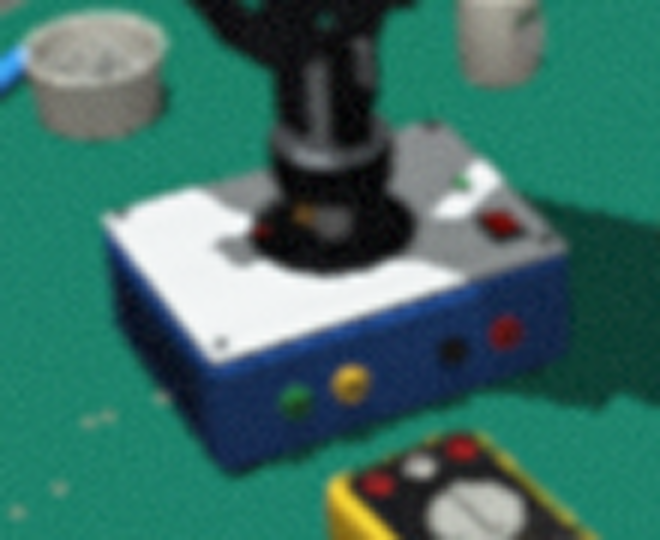

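Request:
arm_command(
  plan=[-0.002,0,0.006,0,-0.002,0,0.012,0,-0.002,0,0.018,0,-0.002,0,0.024,0,-0.002,0,0.03,0,-0.002,0,0.035,0,-0.002,0,0.035,0],
)

```text
time: 7.23
ee_pos: [0.5269, 0.2355, 0.1126]
orientation: [-180.0, -0.0, 6.2]
contact_force: [1.4, 0.9, -1.4]
gripper_width: 0.0133
grasp_force: 24.1
```

Slid over the shaft top without load. Continue to the key.

Request:
arm_command(
  plan=[0,0,0.003,0,0,0,0.006,0,0,0,0.009,0,0,0,0.012,0,0,0,0.012,0,0,0,0.012,0],
)

```text
time: 7.73
ee_pos: [0.527, 0.2354, 0.1094]
orientation: [-180.0, -0.0, 6.2]
contact_force: [1.1, 0.5, 0.1]
gripper_width: 0.0134
grasp_force: 24.4
```

Request:
arm_command(
  plan=[0,0,0.001,0,0,0,0.002,0,0,0,0.003,0,0,0,0.004,0,0,0,0.005,0,0,0,0.005,0],
)

```text
time: 8.23
ee_pos: [0.5271, 0.2355, 0.109]
orientation: [-180.0, -0.1, 6.2]
contact_force: [-2.3, -0.2, 11.0]
gripper_width: 0.0136
grasp_force: 26.9
```

Request:
arm_command(
  plan=[0,0,-0.0005,-0.0055,0,0,-0.0005,-0.011,0,0,-0.0005,-0.0165,0,0,-0.0005,-0.022,0,0,-0.0005,-0.0275,0,0,-0.0005,-0.033],
)

```text
time: 8.73
ee_pos: [0.5275, 0.2351, 0.109]
orientation: [180.0, -0.1, 12.2]
contact_force: [1.4, -3.3, 9.0]
gripper_width: 0.0133
grasp_force: 26.4
```

Request:
arm_command(
  plan=[0,0,0,-0.0055,0,0,0,-0.011,0,0,0,-0.0165,0,0,0,-0.022],
)

```text
time: 9.07
ee_pos: [0.5277, 0.2351, 0.1089]
orientation: [180.0, -0.1, 16.2]
contact_force: [1.3, -2.8, 7.9]
gripper_width: 0.0134
grasp_force: 26.1
```

Request:
arm_command(
  plan=[0,0,0,-0.0055,0,0,0,-0.011,0,0,0,-0.0165,0,0,0,-0.022],
)

```text
time: 9.4
ee_pos: [0.5278, 0.2352, 0.1088]
orientation: [180.0, -0.1, 20.1]
contact_force: [2.2, -1.5, 5.8]
gripper_width: 0.0134
grasp_force: 25.6
```

Request:
arm_command(
  plan=[0,0,0.0005,-0.0055,0,0,0.001,-0.011,0,0,0.001,-0.0165,0,0,0.001,-0.022],
)

```text
time: 9.73
ee_pos: [0.527, 0.2354, 0.1077]
orientation: [180.0, -0.0, 24.1]
contact_force: [2.1, 0.4, 0.3]
gripper_width: 0.0137
grasp_force: 24.3
```

Request:
arm_command(
  plan=[0,0,0.002,0,0,0,0.004,0,0,0,0.006,0,0,0,0.008,0,0,0,0.01,0,0,0,0.01,0],
)

```text
time: 10.23
ee_pos: [0.5268, 0.2355, 0.1045]
orientation: [-180.0, -0.0, 24.0]
contact_force: [2.0, 2.2, 1.0]
gripper_width: 0.0135
grasp_force: 24.4
```

Request:
arm_command(
  plan=[0,0,0.002,0,0,0,0.004,0,0,0,0.006,0,0,0,0.008,0,0,0,0.01,0,0,0,0.012,0,0,0,0.014,0,0,0,0.014,0],
)

```text
time: 10.9
ee_pos: [0.5269, 0.2355, 0.1004]
orientation: [-180.0, -0.0, 24.0]
contact_force: [3.6, 2.7, 1.9]
gripper_width: 0.0135
grasp_force: 24.6
```

Request:
arm_command(
  plan=[0,0,0.001,0,0,0,0.002,0,0,0,0.003,0,0,0,0.004,0,0,0,0.005,0,0,0,0.006,0,0,0,0.006,0],
)

```text
time: 11.48
ee_pos: [0.5269, 0.2354, 0.0993]
orientation: [180.0, -0.0, 24.0]
contact_force: [1.7, 2.0, 7.9]
gripper_width: 0.0137
grasp_force: 26.2
```

Request:
arm_command(
  plan=[0,0,0.001,0,0,0,0.001,0,0,0,0,0,0,0,-0.002,0,0,0,-0.002,0],
)

```text
time: 11.9
ee_pos: [0.5269, 0.2354, 0.0994]
orientation: [-180.0, -0.0, 24.0]
contact_force: [3.8, 3.0, 4.1]
gripper_width: 0.0134
grasp_force: 25.1
```

Request:
arm_command(
  plan=[0,0,0,-0.01,0,0,0,-0.02,0,0,0,-0.03,0,0.001,0,-0.04,0,0.001,0,-0.05,0,0.001,0,-0.06,0,0.001,0,-0.07,0,0.001,0,-0.08],
)

```text
time: 12.57
ee_pos: [0.5272, 0.2351, 0.0994]
orientation: [180.0, -0.0, 38.5]
contact_force: [4.2, 3.0, 3.3]
gripper_width: 0.0138
grasp_force: 25.1
```

Request:
arm_command(
  plan=[0,0,0,-0.01,0,0,0,-0.02,0,0,0,-0.03,0,0.001,0,-0.04,0,0.001,0,-0.05,0,0.001,0,-0.06,0,0.001,0,-0.07,0,0.001,0,-0.078],
)

```text
time: 13.23
ee_pos: [0.5274, 0.2351, 0.0994]
orientation: [180.0, -0.1, 52.5]
contact_force: [4.6, 3.5, 3.6]
gripper_width: 0.0139
grasp_force: 25.1
```

```bash
python3 - <<'E'
from h import *
s=state();print(s["ee_pos"],s["orientation"],s["contact_force"],s["ft_torque"])
r=read_camera("wrist")
c=cv2.resize(r["img"][110:310,220:420,::-1],None,fx=3,fy=3,interpolation=cv2.INTER_CUBIC);cv2.imwrite("pics/w6.png",c)
E
```

```text
[0.52742338 0.23505973 0.09939007] [ 1.79977681e+02 -5.44516332e-02  5.25371627e+01] [4.56792038 3.53543138 3.62516901] [ 0.64338688 -0.80075642 -0.0543461 ]
```

View pics/w6.png

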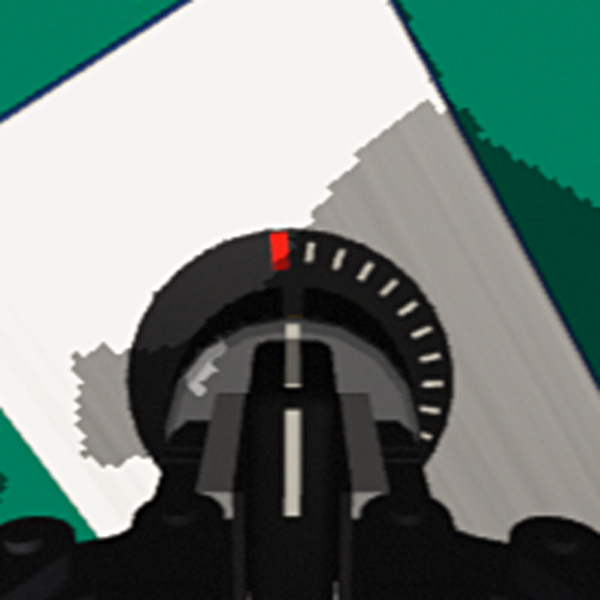

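```bash
python3 - <<'E'
from h import *
r=read_camera("wrist")
A=lambda x,y,z:px2w(r,220+x/3,110+y/3,z)
f=lambda d:(round(float(np.degrees(np.arctan2(d[1],d[0]))),1),round(float(np.hypot(*d[:2])),4))
hsv=cv2.cvtColor(r["img"],cv2.COLOR_RGB2HSV);m=((hsv[...,0]<7)|(hsv[...,0]>173))&(hsv[...,1]>140)&(hsv[...,2]>90)
m[:,:300]=0;m[:,330:]=0;m[:180]=0;m[205:]=0;v,u=np.nonzero(m);print(len(u),u.mean(),v.mean())
C=np.array([.5283,.2351,0]);R=px2w(r,u.mean(),v.mean(),.06);print("red",R,f(R-C),"axis",f(A(279,232,.06)-A(282,270,.06)))
print("pointer line",f(A(291,412,.107)-A(292,515,.107)),A(292,515,.107),f(A(292,325,.0815)-A(292,385,.0815)))
print("edge R of box",f(A(455,115,.06)-A(600,385,.06)),"edge T",f(A(0,122,.06)-A(190,0,.06)))
E
```

```text
78 312.7307692307692 192.76923076923077
red [0.54469788 0.26087081 0.06      ] (57.5, 0.0305) axis (56.8, 0.0078)
pointer line (53.1, 0.0174) [0.52835714 0.23504476 0.107     ] (52.6, 0.0114)
edge R of box (83.5, 0.0642) edge T (173.5, 0.0427)
```

Request:
arm_command(
  plan=[0,0,0,-0.006,0,0,0,-0.012,0,0,0,-0.018,0,0,0,-0.022,0,0,0,-0.022,0,0,0,-0.022],
)

```text
time: 13.83
ee_pos: [0.5274, 0.2351, 0.0994]
orientation: [180.0, -0.1, 56.4]
contact_force: [4.8, 3.3, 3.2]
gripper_width: 0.0134
grasp_force: 25.0
```

```bash
python3 - <<'E'
from h import *
s=state();print(s["ee_pos"],s["orientation"],s["contact_force"],s["ft_torque"])
E
```

```text
[0.52744847 0.23505509 0.09938008] [ 1.79971669e+02 -5.38401258e-02  5.64141998e+01] [4.79145529 3.33355157 3.1703928 ] [ 0.6708405  -0.81223001 -0.0137338 ]
```

Request:
arm_command(
  plan=[0,0,0,0,0,0,0,0,0,0,0,0,0,0,0,0,0,0,0,0,0,0,0,0],
  fingers=-0.1,
)

```text
time: 14.33
ee_pos: [0.5265, 0.2346, 0.0989]
orientation: [-180.0, 0.1, 56.4]
contact_force: [0.2, -0.1, -0.3]
gripper_width: 0.0469
grasp_force: 0.0
```

Request:
arm_command(
  plan=[0,0,-0.03,0,0,0,-0.08,0,0,0,-0.16,0,0,0,-0.25,0,0,0,-0.3,0,0,0,-0.3,0,0,0,-0.3,0],
)

```text
time: 14.92
ee_pos: [0.5275, 0.235, 0.1906]
orientation: [179.9, -0.1, 56.4]
contact_force: [-0.9, 0.1, 0.6]
gripper_width: 0.0471
grasp_force: 0.0
```

```bash
python3 - <<'E'
from h import *
s=state();print(s["ee_pos"],s["orientation"],s["contact_force"])
r=read_camera("wrist");print(w2px(r,[.5283,.2351,.082]))
c=cv2.resize(r["img"][110:270,220:420,::-1],None,fx=4,fy=4,interpolation=cv2.INTER_CUBIC)[:600];cv2.imwrite("pics/w7.png",c)
E
```

```text
[0.52748312 0.23502386 0.19059964] [ 1.79922651e+02 -1.15400467e-01  5.64190834e+01] [-0.85459511  0.12053792  0.57434927]
[316.9254033  207.20663996]
```

View pics/w7.png

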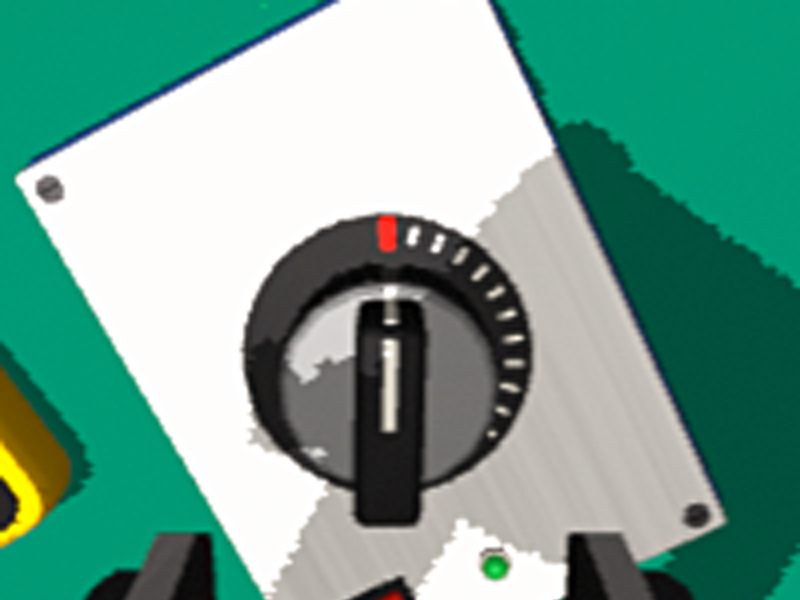

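The knob is seated, and its pointer (column 389) lines up with the red tick (column 387). The gripper is clear of everything.

```bash
python3 -c "
from station import *
print(job_done())"
```

```text
the job is handed in; nothing more can be done
None
```

The black knob is fully home on the keyed shaft, turned counterclockwise to the red end mark and released; I handed the job in after about 15 s of robot time, with readings of about 11 N or less while pressing and turning.

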